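# Sort the things on the chopping board into their trays

## Task

Clear the chopping board by sorting the things on it: lay the lemon and the garlic in the slatted wooden crate, stand the tall spice jar and the squat green-lidded jar upright in the two-bay white tray, one in each bay, and stand the tin upright in the small square metal tray. Everything must rest inside its tray, flat on the floor of it and not on a rim. Leave the kitchen timer and the toothpick cup where they stand.

Things in the scene. Friction and masses are not known exactly. Their poses are not given: they have to be found in the camera images.
- lemon: Yellow lemon, loose, lying on the chopping board (board top at z = 0.019). 72 mm long along its own x, 55 mm across its y, 56 mm tall, widest at mid-height, about 0.1 kg; grasp it across y. Origin at the centre of its underside as it lies at the start, z up; it turns with the lemon.
- garlic: Pale garlic bulb, loose, on the chopping board (board top at z = 0.019). Round, 60 mm across at mid-height, 59 mm tall to the tip of the stem, 0.04 kg. Origin at the centre of the underside, z up.
- spice_jar: Clear round spice jar with a black screw cap, loose; the only one on the chopping board (others stand on the ledge at the back of the range and stay there). 44 mm diameter, 108 mm tall (grasp it in its upper half), 0.09 kg. Starts upright on the chopping board (top at z = 0.019). Origin at the centre of the underside, z up.
- squat_jar: Squat round glass jar with a green lid and pale yellow filling, 68 mm across at most (glass about 65 mm, lid 63 mm), 84 mm tall, the lid its top 10 mm, 0.25 kg, loose; the only one of its kind on the chopping board. Starts upright on the chopping board (top at z = 0.019). Origin at the centre of the underside, z up.
- tin: Closed food tin with a paper label and bare metal lid, a cylinder 57 mm in diameter and 72 mm tall, 0.18 kg, loose. Starts upright on the chopping board (top at z = 0.019). Origin at the centre of the underside, z up.
- crate: Shallow pale wooden produce crate with slatted floor and low rim, fixed. Outside 100 mm (its x) by 180 mm (its y), rim 20 mm high; inside 90 x 170 mm, a little less at the corner posts; floor top 5 mm above its origin. Origin: centre of its underside, on the work surface (z = 0), z up. In one of three places in a row left of the chopping board, nearly square to the robot.
- bay_tray: Shallow white seasoning tray, fixed, split across its middle (y = 0) by a wall 5 mm thick, 18 mm high. Outside 100 mm (its x) by 190 mm (its y), rim 20 mm high; two bays each 92 mm (x) by 88 mm (y) inside, centred at y = +47 and -47 mm; floor top 4 mm above its origin. Origin: centre of its underside, on the work surface (z = 0), z up. In the same row as the crate.
- square_tray: Small square bare-steel tray, fixed, a wire loop on its +y and -y sides. 95 x 95 mm outside, 87 x 87 mm inside, rim 20 mm high, floor top 4 mm above its origin. Origin: centre of its underside, on the work surface (z = 0), z up. In the same row as the crate.
- timer: Bystander: round kitchen timer, white top half on a red base, 67 mm across, 56 mm tall, loose, standing behind the chopping board, where the mat is 2 mm high. To be left alone. Origin at the centre of the underside, z up.
- toothpick_cup: Bystander: turned wooden cup of toothpicks, 45 mm across, 70 mm tall, loose, standing on the chopping board (top at z = 0.019) among the things to sort; its place is drawn with theirs. To be left alone. Origin at the centre of the underside, z up.

How it is judged:
At the end, for the whole second after the job is handed in: Lemon and garlic lie inside the crate. Both jars stand one in each bay, within 30 mm of the bay's middle in x and y; the tin within 22 mm of the square tray's middle; all three on the tray floor, upright to 0.15 rad. All released and at rest; timer and cup moved under 25 mm (x of lemon in the frame of crate between -0.046 and 0.046 m and y of lemon in the frame of crate between -0.085 and 0.085 m and z of lemon in the frame of crate between 0 and 0.065 m and contact force between each of lemon, garlic and crate above 0.05 N and x of garlic in the frame of crate between -0.046 and 0.046 m and y of garlic in the frame of crate between -0.085 and 0.085 m and z of garlic in the frame of crate between 0 and 0.065 m and ((x of spice_jar in the frame of bay_tray between -0.03 and 0.03 m and y of spice_jar in the frame of bay_tray between 0.017 and 0.077 m and z of spice_jar in the frame of bay_tray between 0 and 0.012 m and x of squat_jar in the frame of bay_tray between -0.03 and 0.03 m and y of squat_jar in the frame of bay_tray between -0.077 and -0.017 m and z of squat_jar in the frame of bay_tray between 0 and 0.012 m) or (x of squat_jar in the frame of bay_tray between -0.03 and 0.03 m and y of squat_jar in the frame of bay_tray between 0.017 and 0.077 m and z of squat_jar in the frame of bay_tray between 0 and 0.012 m and x of spice_jar in the frame of bay_tray between -0.03 and 0.03 m and y of spice_jar in the frame of bay_tray between -0.077 and -0.017 m and z of spice_jar in the frame of bay_tray between 0 and 0.012 m)) and x of tin in the frame of square_tray between -0.022 and 0.022 m and y of tin in the frame of square_tray between -0.022 and 0.022 m and z of tin in the frame of square_tray between 0 and 0.012 m and angle between each of spice_jar, squat_jar, tin's own z axis and vertical below 0.15 rad and linear speed of each of lemon, garlic, spice_jar, squat_jar, tin below 0.02 m/s and angular speed of each of lemon, garlic, spice_jar, squat_jar, tin below 0.3 rad/s); the robot touches nothing.
It fails at once if the kitchen timer is moved by more than 25 mm (distance of timer from where it was at the start of the episode above 0.025 m).
It fails at once if the toothpick cup is moved by more than 25 mm (distance of toothpick_cup from where it was at the start of the episode above 0.025 m).
It also fails if it takes over 112 s, if anything falls off the work surface, if the arm or the gripper's body presses on something with over 40 N, if the wrist force passes 120 N, or if a joint passes its speed limit or range.

## Robot

A 6-joint arm with a two-finger parallel gripper is mounted at the origin on a cart in front of the work surface, level with it; the furniture and walls round the work are solid. World frame = base frame: x ahead of the robot, y to its left, z up, the work surface at z = 0. Lengths are in m, angles in rad, forces in N, time in s.
With the tool pointing down it reaches from about 0.25 to 0.775 m from the base axis. Payload 4 kg.
Tool frame: the origin (TCP) lies on the centre line of the jaws, within the pads' length; the fingertips stand 22 mm ahead of it and the grasp point (between the pads) lies 3 mm ahead of it; z points along the fingers, y is the line along which they close (so a half turn about z gives the same grasp; the last joint's range is limited). The gripper opens to 85 mm and grips with 20 to 120 N. Pads are 22 mm wide; open, the fingers measure 114 mm over their backs; the gripper's body (76 mm by 85 mm) begins 54 mm behind the grasp point. The pads swing forward as they close: fully open they stand 13 mm farther back than shut.
Start: joints at [1.216, 0.087, 1.371, -0, 1.684, -0.103], TCP at [0.137, 0.533, 0.253] pointing down, gripper open.
Joint ranges: [-3.1, 3.1], [-0.76, 2.03], [0.27, 2.55], [-1.08, 4.22], [0.17, 2.65], [-2.57, 2.57]. Speed limits (rad/s): [2.79, 2.79, 3.14, 3.14, 3.14, 3.14].

## Interface

Orientations are given as [roll, pitch, yaw] about the fixed x, y, z axes, in that order (R = Rz(yaw) Ry(pitch) Rx(roll)).
In Python, from plant import * gives the robot as it stands.
- The arm moves only by the tool jog_arm, never from a script. Its argument "steps" is text: rows parted by semicolons, each of 6 numbers parted by spaces: the shift along the tool's x, y, z in units of 30 mm (1.0 is 30 mm), then the turn, a rotation vector about the tool's x, y, z in units of 6 degrees (1.0 is 6 degrees). In form: tx ty tz wx wy wz; .... A call has 1 to 10 rows; each row shifts and turns the commanded pose from where the row before left it, along the tool's axes as they then stand; what a row does not reach is not made up. A row lasts 1/12 s, in which the tool goes at most 41.7 mm and 7.16 degrees, less where a joint would pass 70% of its speed; a pose out of reach is approached as far as the arm can. A call is refused whole if a number of a shift passes 1 or a number of a turn 1, either way. A call with a gripper value outside its range is refused whole. "gripper" is the opening, from 0 (shut) to 1 (fully open), set as the call begins (left out, the last holds). The fingers move at their own pace and stop on an object; "force" is the grip in N (left out, the last holds). Time passes only in rows, so rows that do not move let the fingers close. It gives the time, the measured TCP pose, the force, the opening and the grip force at its end, in the units of the state.
- read_state(): the state, without advancing time (a new reading comes with each control period).
- capture(name): name is "side" or "top"; returns the picture (480x640x3 uint8, red, green, blue); there is no depth.
- camera_params(name): a dict with "intrinsics" (3x3 intrinsics, pixels), "cam_to_world" (4x4, takes a point from camera to world coordinates). Camera axes: x right, y up, looking along -z (the intrinsics and any distortion apply to the point x, -y, -z); pixel columns grow to the right and rows downward; lengths in m; the calibration is good to about 2 mm. A picture is of the moment at which its call begins. camera_params takes no time and is no camera call.
- close_job(): hands the job in; it is judged then, once.
Trained networks look in the newest picture that a camera, given by its name, has taken for a name from the list of things; names that differ only in an ending like _2 or _b are one class to them, and where a whole thing is asked for, a point or a joint stands for the part that bears it (a point fixed in the world has none). Each returns a list of dicts, best first, with "confidence" (0 to 1); they miss things now and then, are a little off and sometimes report something else, mostly with a low value. They report only what shows in the picture. A call takes as long as a camera call.
- look_for(camera, target): "centre" ([column, row] in pixels, amid what is visible of it).
- spot_point(camera, target): "centre" ([column, row] in pixels: a listed point, or the origin of a listed thing).
The state is a dict: "t": time; "joint_positions": joint angles; "qvel": joint speeds; "joint_efforts": joint torques, N m; "tool_pos": TCP position; "tcp_rot": TCP orientation; "contact_force": force on the tool from outside, world axes, zero at the start; "torque": the same for the moment, N m; "width": finger opening in m; "finger_force": force on a finger pad.
Only numpy, scipy, OpenCV 4.12 (cv2) and the standard library are available. Lean on these libraries where they do the work, as an engineer would, in place of code of your own. Each camera call takes 0.05 s, during which the arm holds its last target. There are 200 camera calls.

## Working session

There is one attempt and no reset: what is moved stays moved. The work goes in short steps, Python scripts to look and compute and a tool call to move; the robot and the scene stay as the last step left them, time stands still between calls to the robot, and variables do not carry over. Pictures are saved under pics/ and viewed, at most 14 in all, crops included, and the job is handed in when it is done.

Besides the shell and the picture viewer there is one more tool, called after "Call:" by a JSON object that holds its "op" and its "data". jog_arm: Moves the arm, as the interface text tells. Its arguments: {"type":"object","properties":{"steps":{"type":"string"},"gripper":{"type":"number"},"force":{"type":"number"}},"required":["steps"]}

```bash
mkdir -p pics
cat > h.py <<'E'
from plant import *
import numpy as np, cv2
def ray(cam,uv):
    p=camera_params(cam);K=np.array(p["intrinsics"]);T=np.array(p["cam_to_world"])
    d=np.linalg.inv(K)@np.array([uv[0],uv[1],1.]);d=np.array([d[0],-d[1],-d[2]])
    return T[:3,3],T[:3,:3]@d
def at(cam,uv,z):
    o,d=ray(cam,uv);return o+d*(z-o[2])/d[2]
def proj(cam,P):
    p=camera_params(cam);K=np.array(p["intrinsics"]);T=np.array(p["cam_to_world"])
    c=T[:3,:3].T@(np.array(P)-T[:3,3]);u=K@np.array([c[0],-c[1],-c[2]]);return u[:2]/u[2]
def save(cam,name):
    im=capture(cam);cv2.imwrite("pics/"+name+".png",im[:,:,::-1]);return im
E
python3 - <<'E'
from h import *
for c in("top","side"):
    save(c,c+"0");p=camera_params(c);print(c,{k:np.round(v,3).tolist() if not isinstance(v,str) else v for k,v in p.items()})
s=read_state();print(s["tool_pos"],s["tcp_rot"],s["width"],s["t"])
Z=dict(lemon=.019,garlic=.019,spice_jar=.019,squat_jar=.019,tin=.019,crate=0,bay_tray=0,square_tray=0,timer=.002,toothpick_cup=.019)
for n,z in Z.items():
  for c in("top","side"):
    for r in spot_point(c,n)[:3]: print(n,c,np.round(r["centre"]),round(r["confidence"],2),np.round(at(c,r["centre"],z),3))
E
```

```text
top {'intrinsics': [[595.96, 0.0, 314.326], [0.0, 595.96, 239.274], [0.0, 0.0, 1.0]], 'cam_to_world': [[-0.007, 0.996, -0.088, 0.501], [-1.0, -0.005, 0.02, -0.113], [0.019, 0.088, 0.996, 1.119], [0.0, 0.0, 0.0, 1.0]]}
side {'intrinsics': [[444.931, 0.0, 321.794], [0.0, 444.931, 239.342], [0.0, 0.0, 1.0]], 'cam_to_world': [[0.069, -0.859, 0.507, 1.076], [0.998, 0.061, -0.032, -0.171], [-0.004, 0.508, 0.861, 0.849], [0.0, 0.0, 0.0, 1.0]]}
[0.13690622 0.53227814 0.2522452 ] [-3.13960926e+00 -1.94859656e-04  2.88975153e+00] 0.0855798663516634 0.1
lemon top [424. 230.] 0.79 [ 0.615 -0.339  0.019]
lemon side [231. 257.] 0.82 [ 0.617 -0.336  0.019]
garlic top [416. 300.] 0.69 [ 0.484 -0.322  0.019]
garlic side [235. 206.] 0.84 [ 0.486 -0.33   0.019]
garlic side [416. 226.] 0.45 [0.568 0.069 0.019]
spice_jar top [358. 297.] 0.88 [ 0.49  -0.215  0.019]
spice_jar side [284. 202.] 0.68 [ 0.482 -0.219  0.019]
squat_jar top [356. 236.] 0.57 [ 0.604 -0.212  0.019]
squat_jar side [290. 254.] 0.61 [ 0.62  -0.21   0.019]
squat_jar side [417. 226.] 0.2 [0.568 0.072 0.019]
tin top [290. 301.] 0.72 [ 0.
[... 209 characters left out ...]
  ]
crate side [416. 227.] 0.97 [0.559 0.075 0.   ]
bay_tray top [204. 194.] 0.81 [0.686 0.074 0.   ]
bay_tray top [416. 302.] 0.45 [ 0.48  -0.325  0.   ]
bay_tray side [421. 274.] 0.55 [0.677 0.064 0.   ]
square_tray top [418. 302.] 0.67 [ 0.481 -0.329  0.   ]
square_tray top [198. 329.] 0.62 [0.433 0.081 0.   ]
square_tray side [408. 182.] 0.65 [0.431 0.078 0.   ]
square_tray side [238. 204.] 0.55 [ 0.468 -0.326  0.   ]
timer top [308. 156.] 0.6 [ 0.758 -0.124  0.002]
timer side [337. 312.] 0.84 [ 0.75  -0.121  0.002]
toothpick_cup top [285. 241.] 0.64 [ 0.596 -0.081  0.019]
toothpick_cup top [416. 304.] 0.62 [ 0.476 -0.321  0.019]
toothpick_cup side [347. 242.] 0.56 [ 0.598 -0.086  0.019]
```

View pics/top0.png

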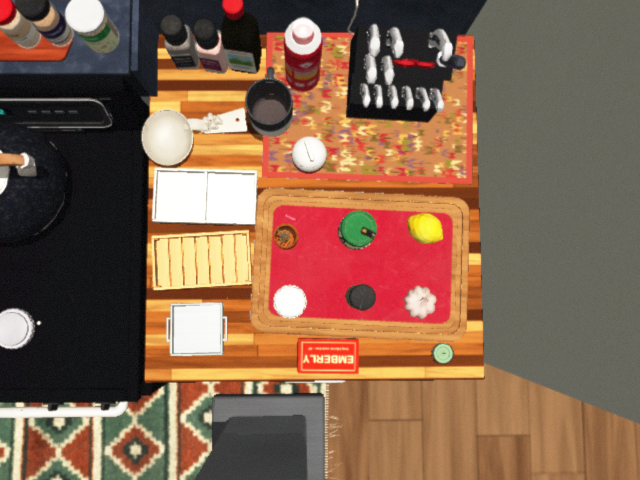

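View pics/side0.png

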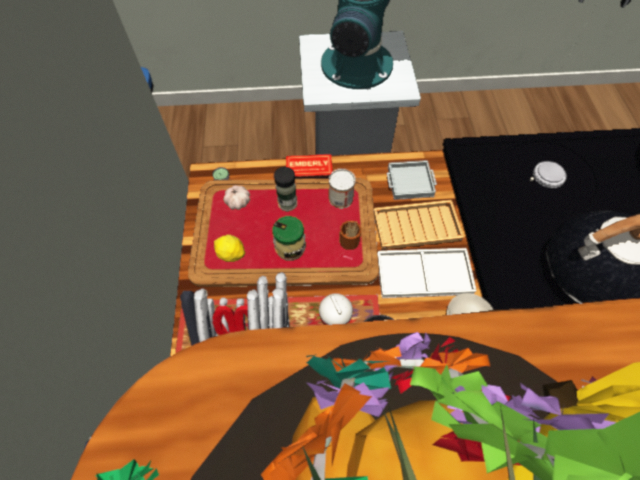

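```bash
cat > fit.py <<'E'
from h import *
im=cv2.imread("pics/top0.png");hsv=cv2.cvtColor(im,cv2.COLOR_BGR2HSV)
def blob(c,lo,hi,r=30):
    m=cv2.inRange(hsv,lo,hi);k=np.zeros_like(m);cv2.circle(k,c,r,255,-1);m&=k
    n,l,s,ce=cv2.connectedComponentsWithStats(m);i=1+s[1:,4].argmax();m=(l==i).astype(np.uint8)
    cs=max(cv2.findContours(m,0,2)[0],key=cv2.contourArea);h=cv2.convexHull(cs);return h,cv2.fitEllipse(h)
R={}
for n,c,lo,hi,z in [("lemon",(426,228),(18,120,80),(38,255,255),.047),("garlic",(420,301),(0,0,120),(179,110,255),.045),
  ("spice_jar",(361,297),(0,0,0),(179,255,75),.127),("squat_jar",(357,229),(40,60,20),(85,255,255),.1),("tin",(290,301),(0,0,120),(179,90,255),.089)]:
    h,e=blob(c,lo,hi);P=at("top",e[0],z);R[n]=P
    q=cv2.minEnclosingCircle(h)
    print(n,np.round(e[0]),np.round(e[1]),round(e[2]),"circ",np.round(q[0]),round(q[1],1),np.round(P,3),"d_mm",np.round(np.array(e[1])*1000*(1.119-z)/596))
    if n=="lemon":
        for a in (0,90):
            t=np.radians(e[2]+a);d=np.array([np.cos(t),np.sin(t)])
            v=at("top",np.array(e[0])+20*d,z)-at("top",np.array(e[0])-20*d,z);print(" axis",a,"yaw",np.arctan2(v[1],v[0]), np.linalg.norm(v))
for c in [(207,196),(201,260),(197,329)]:
    pass
crop=cv2.resize(im[150:370,140:270],None,fx=4.4,fy=2.72*0+4.4/1.0) if 0 else cv2.resize(im[155:365,145:270],None,fx=2.8,fy=2.8,interpolation=cv2.INTER_CUBIC)
def rect(name,x,y,w,h,yaw):
    for z,col in((.02,(255,0,0)),(.0,(0,0,255))):
        c,s=np.cos(yaw),np.sin(yaw)
        pts=[proj("top",[x+c*a-s*b,y+s*a+c*b,z]) for a,b in((w,h),(-w,h),(-w,-h),(w,-h))]
        pts=((np.array(pts)-[145,155]+.5)*2.8).astype(int);cv2.polylines(crop,[pts],True,col,1)
rect("bay",.682,.07,.05,.095,0);rect("crate",.562,.073,.05,.09,0.03);rect("sq",.433,.08,.0475,.0475,0.02)
cv2.imwrite("pics/fit0.png",crop)
E
python3 fit.py
```

```text
lemon [425. 228.] [29. 37.] 118 circ [425. 228.] 19.5 [ 0.615 -0.336  0.047] d_mm [52. 67.]
 axis 0 yaw 2.641167574065901 0.07354361545520616
 axis 90 yaw 1.0793162157513634 0.07235020047841126
garlic [420. 302.] [32. 32.] 155 circ [420. 302.] 16.4 [ 0.481 -0.323  0.045] d_mm [57. 58.]
spice_jar [360. 297.] [24. 29.] 98 circ [360. 297.] 14.2 [ 0.492 -0.209  0.127] d_mm [40. 48.]
squat_jar [358. 228.] [36. 36.] 34 circ [358. 228.] 18.1 [ 0.609 -0.208  0.1  ] d_mm [61. 61.]
tin [290. 301.] [33. 34.] 17 circ [289. 301.] 16.9 [ 0.485 -0.09   0.089] d_mm [57. 58.]
```

View pics/fit0.png

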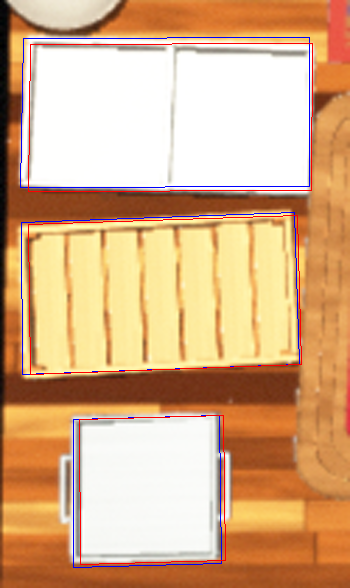

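Call:
{"op": "jog_arm", "data": {"steps": "0 0 0 0 0 1; 0 0 0 0 0 1; 0 0 0 0 0 1; 0 0 0 0 0 1; 0 0 0 0 0 1; 0 0 0 0 0 1; 0 0 0 0 0 1; 0 0 0 0 0 1; 0 0 0 0 0 1; 0 0 0 0 0 1", "gripper": 1, "force": 40}}

```text
t: 1.93
tool_pos: [0.137, 0.5327, 0.2534]
tcp_rot: [3.142, -0.0, 1.837]
contact_force: [-0.3, -0.0, -0.1]
width: 0.0853
finger_force: 0.0
```

Call:
{"op": "jog_arm", "data": {"steps": "0 0 0 0 0 1; 0 0 0 0 0 1; 0 0 0 0 0 0.6; -0.9 0.5 0 0 0 0; -0.9 0.5 0 0 0 0; -0.9 0.5 0 0 0 0; -0.9 0.5 0 0 0 0; -0.9 0.5 0 0 0 0; -0.9 0.5 0 0 0 0; -0.9 0.5 0 0 0 0"}}

```text
t: 2.77
tool_pos: [0.2423, 0.3423, 0.2535]
tcp_rot: [3.141, -0.0, 1.571]
contact_force: [1.2, -1.0, 0.5]
width: 0.0853
finger_force: 0.0
```

Call:
{"op": "jog_arm", "data": {"steps": "-0.9 0.5 0 0 0 0; -0.9 0.5 0 0 0 0; -0.9 0.5 0 0 0 0; -0.9 0.5 0 0 0 0; -0.9 0.5 0 0 0 0; -0.9 0.5 0 0 0 0; -0.9 0.5 0 0 0 0; -0.9 0.5 0 0 0 0; -0.9 0.5 0 0 0 0; -0.9 0.5 0 0 0 0"}}

```text
t: 3.6
tool_pos: [0.3923, 0.0721, 0.2536]
tcp_rot: [3.141, -0.0, 1.57]
contact_force: [0.2, 0.1, -0.4]
width: 0.0854
finger_force: 0.0
```

Call:
{"op": "jog_arm", "data": {"steps": "-0.9 0.52 0 0 0 0; -0.9 0.52 0 0 0 0; -0.9 0.52 0 0 0 0; -0.9 0.52 0 0 0 0; -0.9 0.52 0 0 0 0; -0.9 0.5 0 0 0 0; 0 0 1 0 0 0; 0 0 1 0 0 0; 0 0 0.6 0 0 0; 0 0 0 0 0 0"}}

```text
t: 4.43
tool_pos: [0.482, -0.088, 0.1701]
tcp_rot: [-3.132, -0.003, 1.57]
contact_force: [-0.5, 0.3, -0.9]
width: 0.0857
finger_force: 0.0
```

Run:
```python
from h import *
im=save("side","side1");cv2.imwrite("pics/c1.png",cv2.resize(im[100:300,180:480],None,fx=2.5,fy=2.5)[:,:,::-1])
```

```text
(no output)
```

View pics/c1.png

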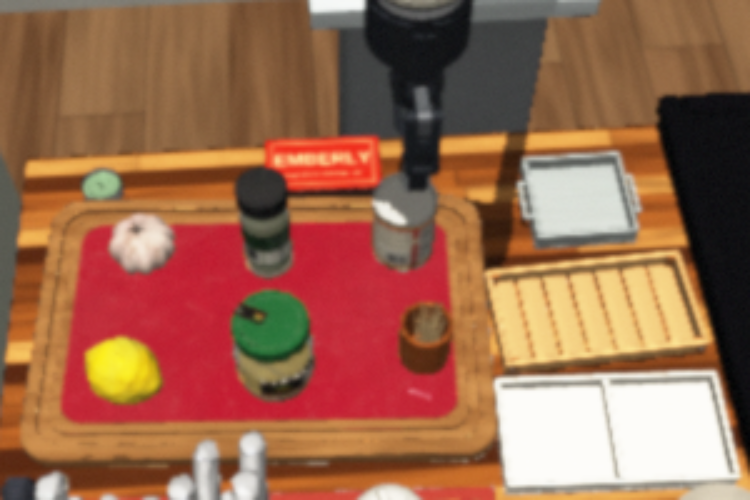

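Call:
{"op": "jog_arm", "data": {"steps": "0 0 0.8 0 0 0; 0 0 0.8 0 0 0; 0 0 0.8 0 0 0; 0 0 0.8 0 0 0; 0 0 0.5 0 0 0; 0 0 0 0 0 0; 0 0 0 0 0 0"}}

```text
t: 5.07
tool_pos: [0.4855, -0.0886, 0.0656]
tcp_rot: [3.14, 0.0, 1.571]
contact_force: [0.2, 0.4, 0.2]
width: 0.0854
finger_force: 0.0
```

Call:
{"op": "jog_arm", "data": {"steps": "0 0 0 0 0 0; 0 0 0 0 0 0; 0 0 0 0 0 0; 0 0 0 0 0 0; 0 0 0 0 0 0; 0 0 0 0 0 0; 0 0 0 0 0 0; 0 0 0 0 0 0; 0 0 0 0 0 0; 0 0 0 0 0 0", "gripper": 0}}

```text
t: 5.9
tool_pos: [0.486, -0.089, 0.0669]
tcp_rot: [3.138, 0.001, 1.57]
contact_force: [-0.6, 0.1, 6.8]
width: 0.0561
finger_force: 43.1
```

Call:
{"op": "jog_arm", "data": {"steps": "0 0 -0.5 0 0 0; 0 0 -1 0 0 0; 0 0 -1 0 0 0; 0 0 -0.5 0 0 0; 0.94 -0.3 0 0 0 0; 0.94 -0.3 0 0 0 0; 0.94 -0.3 0 0 0 0; 0.94 -0.3 0 0 0 0; 0.94 -0.3 0 0 0 0; 0.94 -0.28 0 0 0 0"}}

```text
t: 6.73
tool_pos: [0.4309, 0.082, 0.1549]
tcp_rot: [3.14, -0.0, 1.57]
contact_force: [0.9, 0.2, -1.2]
width: 0.0562
finger_force: 43.2
```

Call:
{"op": "jog_arm", "data": {"steps": "0 0 0 0 0 0; 0 0 0.6 0 0 0; 0 0 0.6 0 0 0; 0 0 0.6 0 0 0; 0 0 0.6 0 0 0; 0 0 0.5 0 0 0; 0 0 0.2 0 0 0; 0 0 0.2 0 0 0; 0 0 0 0 0 0; 0 0 0 0 0 0"}}

```text
t: 7.57
tool_pos: [0.432, 0.0806, 0.056]
tcp_rot: [3.14, -0.0, 1.57]
contact_force: [-0.0, -0.2, -2.1]
width: 0.0564
finger_force: 43.2
```

Run:
```python
from h import *
im=save("side","side2");cv2.imwrite("pics/c2.png",cv2.resize(im[100:300,180:480],None,fx=2.5,fy=2.5)[:,:,::-1])
print(read_state()["contact_force"],read_state()["width"])
```

```text
[ 0.15742395 -0.78114844 -1.2624526 ] 0.05650037934559103
```

View pics/c2.png

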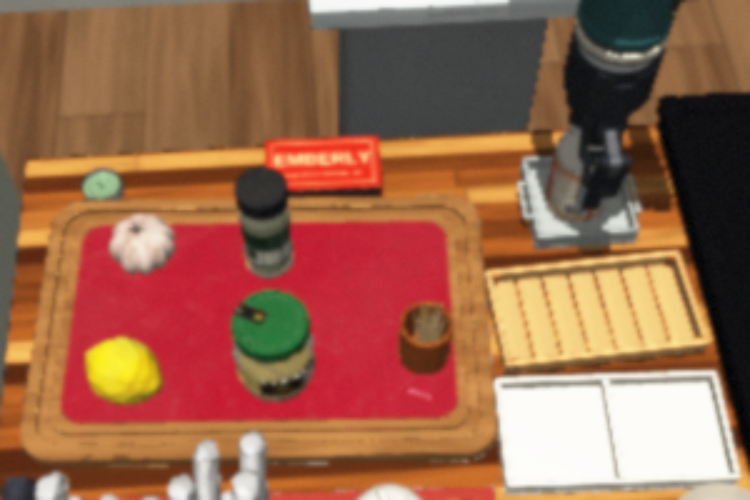

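Call:
{"op": "jog_arm", "data": {"steps": "0 0 0.08 0 0 0; 0 0 0.06 0 0 0; 0 0 0 0 0 0; 0 0 0 0 0 0"}}

```text
t: 7.95
tool_pos: [0.432, 0.0808, 0.0516]
tcp_rot: [3.14, -0.0, 1.57]
contact_force: [0.3, -0.0, -0.2]
width: 0.0564
finger_force: 43.5
```

Call:
{"op": "jog_arm", "data": {"steps": "0 0 0 0 0 0; 0 0 0 0 0 0; 0 0 0 0 0 0; 0 0 0 0 0 0; 0 0 0 0 0 0; 0 0 0 0 0 0", "gripper": 0.9}}

```text
t: 8.45
tool_pos: [0.4314, 0.0808, 0.0511]
tcp_rot: [-3.142, -0.0, 1.57]
contact_force: [-0.5, -0.4, -0.4]
width: 0.0769
finger_force: 0.0
```

Call:
{"op": "jog_arm", "data": {"steps": "0 0 -0.5 0 0 0; 0 0 -1 0 0 0; 0 0 -1 0 0 0; 0 0 -1 0 0 0; 0 0 -1 0 0 0; 0 0 -1 0 0 0; 0 0 0 0 0 0"}}

```text
t: 9.03
tool_pos: [0.4346, 0.0809, 0.2234]
tcp_rot: [3.128, -0.001, 1.57]
contact_force: [1.0, -0.3, 1.2]
width: 0.0769
finger_force: 0.0
```

```bash
cat > loc.py <<'E'
from h import *
import sys
Z=dict(lemon=.019,garlic=.019,spice_jar=.019,squat_jar=.019,tin=.004)
for c in("top","side"):
  save(c,sys.argv[1]+c)
  for a in sys.argv[2:]:
    n,z=a.split(":")
    for r in spot_point(c,n)[:2]: print(n,c,np.round(r["centre"]),round(r["confidence"],2),np.round(at(c,r["centre"],float(z)),3))
s=read_state();print(s["tool_pos"],s["t"])
E
python3 loc.py a_ tin:.004 spice_jar:.019 squat_jar:.019
```

```text
tin top [197. 328.] 0.56 [0.435 0.083 0.004]
spice_jar top [357. 297.] 0.93 [ 0.491 -0.212  0.019]
squat_jar top [356. 234.] 0.86 [ 0.607 -0.211  0.019]
tin side [409. 180.] 0.79 [0.429 0.081 0.004]
tin side [349. 243.] 0.16 [ 0.593 -0.081  0.004]
spice_jar side [285. 202.] 0.66 [ 0.483 -0.217  0.019]
squat_jar side [290. 251.] 0.76 [ 0.611 -0.21   0.019]
[0.43072552 0.08070155 0.21450745] 9.4333
```

View pics/a_side.png

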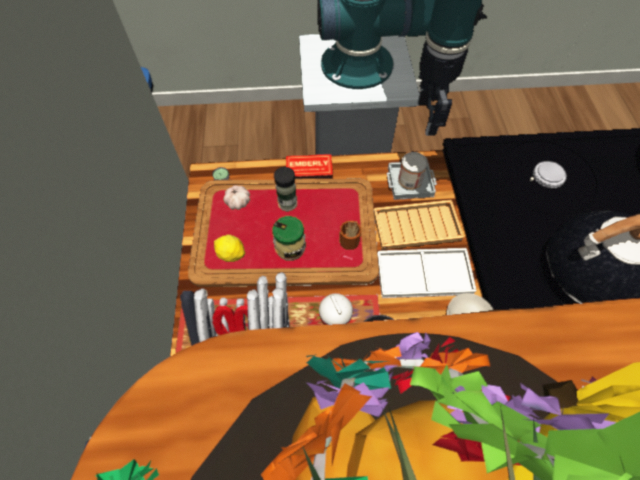

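Call:
{"op": "jog_arm", "data": {"steps": "-0.98 0.19 0 0 0 0; -0.98 0.19 0 0 0 0; -0.98 0.19 0 0 0 0; -0.98 0.19 0 0 0 0; -0.98 0.19 0 0 0 0; -0.98 0.19 0 0 0 0; -0.98 0.2 0 0 0 0; -0.98 0.2 0 0 0 0; -0.98 0.2 0 0 0 0; -0.98 0.2 0 0 0 0"}}

```text
t: 10.27
tool_pos: [0.4892, -0.2147, 0.215]
tcp_rot: [-3.14, -0.001, 1.57]
contact_force: [0.4, 0.1, -0.1]
width: 0.0768
finger_force: 0.0
```

Call:
{"op": "jog_arm", "data": {"steps": "0 0 0 0 0 0; 0 0 0.7 0 0 0; 0 0 0.7 0 0 0; 0 0 0.7 0 0 0; 0 0 0.7 0 0 0; 0 0 0.7 0 0 0; 0 0 0.5 0 0 0; 0 0 0 0 0 0; 0 0 0 0 0 0"}}

```text
t: 11.02
tool_pos: [0.4886, -0.2124, 0.0947]
tcp_rot: [-3.138, -0.002, 1.571]
contact_force: [-0.3, 0.1, 0.6]
width: 0.0767
finger_force: 0.0
```

Call:
{"op": "jog_arm", "data": {"steps": "0 0 0 0 0 0; 0 0 0 0 0 0; 0 0 0 0 0 0; 0 0 0 0 0 0; 0 0 0 0 0 0; 0 0 0 0 0 0; 0 0 0 0 0 0; 0 0 0 0 0 0; 0 0 0 0 0 0; 0 0 0 0 0 0", "gripper": 0}}

```text
t: 11.85
tool_pos: [0.4903, -0.2138, 0.0979]
tcp_rot: [3.139, 0.001, 1.57]
contact_force: [-0.7, 0.5, 5.8]
width: 0.0437
finger_force: 40.9
```

Call:
{"op": "jog_arm", "data": {"steps": "0 0 -0.5 0 0 0; 0 0 -1 0 0 0; 0 0 -1 0 0 0; 0 0 -1 0 0 0; 0 0 -0.5 0 0 0; 0.5 0.3 0 0 0 0; 0.92 0.53 0 0 0 0; 0.92 0.53 0 0 0 0; 0.92 0.53 0 0 0 0; 0.92 0.53 0 0 0 0"}}

```text
t: 12.68
tool_pos: [0.5624, -0.0867, 0.2156]
tcp_rot: [-3.141, -0.0, 1.57]
contact_force: [0.2, -0.4, -0.7]
width: 0.0434
finger_force: 40.9
```

Call:
{"op": "jog_arm", "data": {"steps": "0.92 0.53 0 0 0 0; 0.92 0.53 0 0 0 0; 0.92 0.53 0 0 0 0; 0.92 0.53 0 0 0 0; 0.92 0.53 0 0 0 0; 0.92 0.53 0 0 0 0; 0.92 0.53 0 0 0 0; 0.38 0.2 0 0 0 0; 0 0 0 0 0 0; 0 0 0 0 0 0"}}

```text
t: 13.52
tool_pos: [0.6792, 0.1168, 0.2149]
tcp_rot: [-3.139, 0.001, 1.571]
contact_force: [0.0, -0.3, -0.7]
width: 0.0433
finger_force: 41.1
```

Call:
{"op": "jog_arm", "data": {"steps": "0 0 0.7 0 0 0; 0 0 0.7 0 0 0; 0 0 0.7 0 0 0; 0 0 0.7 0 0 0; 0 0 0.7 0 0 0; 0 0 0.5 0 0 0; 0 0 0.2 0 0 0; 0 0 0 0 0 0; 0 0 0 0 0 0; 0 0 0 0 0 0"}}

```text
t: 14.35
tool_pos: [0.6804, 0.116, 0.0922]
tcp_rot: [3.138, -0.0, 1.57]
contact_force: [0.5, -0.3, -0.7]
width: 0.0436
finger_force: 41.1
```

```bash
python3 loc.py b_ spice_jar:.005 bay_tray:0
```

```text
spice_jar top [178. 196.] 0.78 [0.682 0.121 0.005]
bay_tray top [206. 196.] 0.74 [0.683 0.069 0.   ]
bay_tray top [417. 302.] 0.17 [ 0.481 -0.326  0.   ]
spice_jar side [447. 272.] 0.93 [0.679 0.119 0.005]
bay_tray side [422. 275.] 0.73 [0.678 0.066 0.   ]
[0.67988968 0.11669164 0.0909668 ] 14.65
```

View pics/b_side.png

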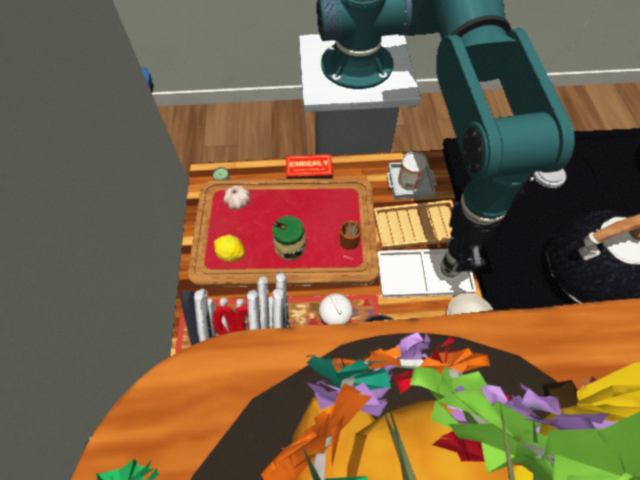

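Call:
{"op": "jog_arm", "data": {"steps": "0 0 0.1 0 0 0; 0 0 0.1 0 0 0; 0 0 0.06 0 0 0; 0 0 0 0 0 0; 0 0 0 0 0 0"}}

```text
t: 15.07
tool_pos: [0.6795, 0.1167, 0.0828]
tcp_rot: [-3.142, -0.0, 1.57]
contact_force: [-1.8, -0.3, 2.9]
width: 0.0432
finger_force: 41.3
```

Call:
{"op": "jog_arm", "data": {"steps": "0 0 0 0 0 0; 0 0 0 0 0 0; 0 0 0 0 0 0; 0 0 0 0 0 0; 0 0 0 0 0 0; 0 0 0 0 0 0", "gripper": 0.95}}

```text
t: 15.57
tool_pos: [0.6795, 0.1166, 0.0822]
tcp_rot: [-3.141, -0.0, 1.57]
contact_force: [0.3, -0.8, -0.2]
width: 0.0807
finger_force: 0.0
```

Call:
{"op": "jog_arm", "data": {"steps": "0 0 -0.5 0 0 0; 0 0 -1 0 0 0; 0 0 -1 0 0 0; 0 0 -1 0 0 0; 0 0 -0.7 0 0 0; 0 0 0 0 0 0; 0 0 0 0 0 0"}}

```text
t: 16.15
tool_pos: [0.6804, 0.1167, 0.2107]
tcp_rot: [3.137, -0.001, 1.57]
contact_force: [-0.7, 0.5, -1.2]
width: 0.0813
finger_force: 0.0
```

Call:
{"op": "jog_arm", "data": {"steps": "-0.91 -0.2 0 0 0 0; -0.91 -0.2 0 0 0 0; -0.91 -0.2 0 0 0 0; -0.91 -0.2 0 0 0 0; -0.91 -0.2 0 0 0 0; -0.91 -0.2 0 0 0 0; -0.91 -0.2 0 0 0 0; -0.91 -0.2 0 0 0 0; -0.91 -0.2 0 0 0 0; -0.91 -0.2 0 0 0 0", "gripper": 1}}

```text
t: 16.98
tool_pos: [0.618, -0.1573, 0.2053]
tcp_rot: [-3.137, -0.002, 1.57]
contact_force: [0.4, -0.8, 0.4]
width: 0.0855
finger_force: 0.0
```

Call:
{"op": "jog_arm", "data": {"steps": "-0.91 -0.2 0 0 0 0; -0.91 -0.2 0 0 0 0; 0 0 0 0 0 0; 0 0 0.6 0 0 0; 0 0 0.6 0 0 0; 0 0 0 0 0 0; 0 0 0 0 0 0"}}

```text
t: 17.57
tool_pos: [0.606, -0.21, 0.1689]
tcp_rot: [-3.136, -0.003, 1.571]
contact_force: [0.2, -0.4, 0.2]
width: 0.0853
finger_force: 0.0
```

```bash
python3 loc.py c_ squat_jar:.019 spice_jar:.004
```

```text
squat_jar top [354. 236.] 0.95 [ 0.604 -0.209  0.019]
spice_jar top [179. 196.] 0.62 [0.682 0.119 0.004]
spice_jar top [205. 261.] 0.44 [0.559 0.069 0.004]
squat_jar side [289. 249.] 0.56 [ 0.606 -0.212  0.019]
spice_jar side [449. 275.] 0.97 [0.685 0.121 0.004]
[ 0.607973   -0.21090684  0.17363392] 17.8667
```

View pics/c_side.png

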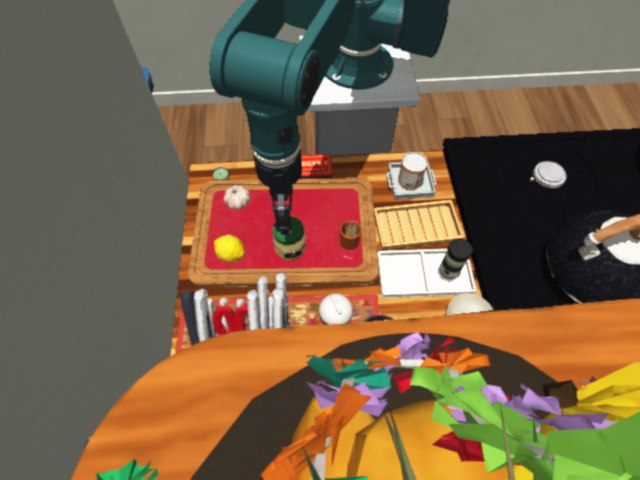

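Call:
{"op": "jog_arm", "data": {"steps": "0 0 0.6 0 0 0; 0 0 0.6 0 0 0; 0 0 0.6 0 0 0; 0 0 0.6 0 0 0; 0 0 0.6 0 0 0; 0 0 0.5 0 0 0; 0 0 0 0 0 0; 0 0 0 0 0 0"}}

```text
t: 18.53
tool_pos: [0.6071, -0.2107, 0.0669]
tcp_rot: [-3.14, -0.001, 1.57]
contact_force: [0.8, 0.4, 0.7]
width: 0.0854
finger_force: 0.0
```

Call:
{"op": "jog_arm", "data": {"steps": "0 0 0 0 0 0; 0 0 0 0 0 0; 0 0 0 0 0 0; 0 0 0 0 0 0; 0 0 0 0 0 0; 0 0 0 0 0 0; 0 0 0 0 0 0; 0 0 0 0 0 0", "gripper": 0, "force": 50}}

```text
t: 19.2
tool_pos: [0.6087, -0.2115, 0.0703]
tcp_rot: [3.137, 0.002, 1.57]
contact_force: [0.5, 0.2, 6.2]
width: 0.0632
finger_force: 54.2
```

Call:
{"op": "jog_arm", "data": {"steps": "0 0 -0.5 0 0 0; 0 0 -1 0 0 0; 0 0 -1 0 0 0; 0 0 -1 0 0 0; 0 0 -0.5 0 0 0; 0.6 0.17 0 0 0 0; 0.9 0.27 0 0 0 0; 0.9 0.27 0 0 0 0; 0.9 0.27 0 0 0 0; 0.9 0.27 0 0 0 0"}}

```text
t: 20.03
tool_pos: [0.6449, -0.0838, 0.1869]
tcp_rot: [-3.141, -0.0, 1.57]
contact_force: [0.5, 0.0, -3.2]
width: 0.0631
finger_force: 54.1
```

Call:
{"op": "jog_arm", "data": {"steps": "0.9 0.27 0 0 0 0; 0.9 0.27 0 0 0 0; 0.9 0.27 0 0 0 0; 0.9 0.3 0 0 0 0; 0 0 0 0 0 0; 0 0 0.7 0 0 0; 0 0 0.7 0 0 0; 0 0 0.7 0 0 0; 0 0 0.7 0 0 0; 0 0 0.7 0 0 0"}}

```text
t: 20.87
tool_pos: [0.6779, 0.0228, 0.0809]
tcp_rot: [-3.141, -0.0, 1.57]
contact_force: [0.6, -0.9, -2.5]
width: 0.063
finger_force: 54.2
```

Call:
{"op": "jog_arm", "data": {"steps": "0 0 0.3 0 0 0; 0 0 0.2 0 0 0; 0 0 0.2 0 0 0; 0 0 0 0 0 0; 0 0 0 0 0 0; 0 0 0 0 0 0"}}

```text
t: 21.37
tool_pos: [0.6793, 0.023, 0.063]
tcp_rot: [3.139, 0.0, 1.57]
contact_force: [-0.2, -0.8, -2.6]
width: 0.0634
finger_force: 54.1
```

Call:
{"op": "jog_arm", "data": {"steps": "0 0 0.1 0 0 0; 0 0 0.1 0 0 0; 0 0 0.05 0 0 0; 0 0 0 0 0 0; 0 0 0 0 0 0; 0 0 0 0 0 0"}}

```text
t: 21.87
tool_pos: [0.6787, 0.0231, 0.0551]
tcp_rot: [3.14, -0.0, 1.57]
contact_force: [-1.4, -0.7, 4.6]
width: 0.0628
finger_force: 54.7
```

Call:
{"op": "jog_arm", "data": {"steps": "0 0 0 0 0 0; 0 0 0 0 0 0; 0 0 0 0 0 0; 0 0 0 0 0 0; 0 0 0 0 0 0; 0 0 0 0 0 0", "gripper": 1}}

```text
t: 22.37
tool_pos: [0.6782, 0.023, 0.0535]
tcp_rot: [-3.141, -0.0, 1.57]
contact_force: [-0.8, 0.0, -1.1]
width: 0.0853
finger_force: 0.0
```

Call:
{"op": "jog_arm", "data": {"steps": "0 0 -0.5 0 0 0; 0 0 -1 0 0 0; 0 0 -1 0 0 0; 0 0 -1 0 0 0; 0 0 -1 0 0 0; 0 0 -0.5 0 0 0; 0 0 0 0 0 0"}}

```text
t: 22.95
tool_pos: [0.6805, 0.0229, 0.2103]
tcp_rot: [3.131, 0.0, 1.57]
contact_force: [0.7, 0.2, 0.3]
width: 0.0854
finger_force: 0.0
```

```bash
python3 loc.py d_ squat_jar:.004 spice_jar:.004 lemon:.019 garlic:.019
```

```text
squat_jar top [230. 198.] 0.97 [0.678 0.024 0.004]
spice_jar top [180. 196.] 0.9 [0.681 0.118 0.004]
lemon top [424. 229.] 0.97 [ 0.616 -0.34   0.019]
garlic top [198. 329.] 0.69 [0.435 0.079 0.019]
garlic top [412. 303.] 0.59 [ 0.479 -0.315  0.019]
squat_jar side [402. 280.] 0.75 [0.688 0.02  0.004]
spice_jar side [447. 270.] 0.83 [0.672 0.119 0.004]
lemon side [230. 256.] 0.96 [ 0.614 -0.337  0.019]
lemon side [414. 226.] 0.56 [0.569 0.064 0.019]
garlic side [236. 205.] 0.85 [ 0.484 -0.328  0.019]
garlic side [446. 272.] 0.72 [0.684 0.111 0.019]
[0.67796781 0.02303776 0.20255617] 23.45
```

View pics/d_side.png

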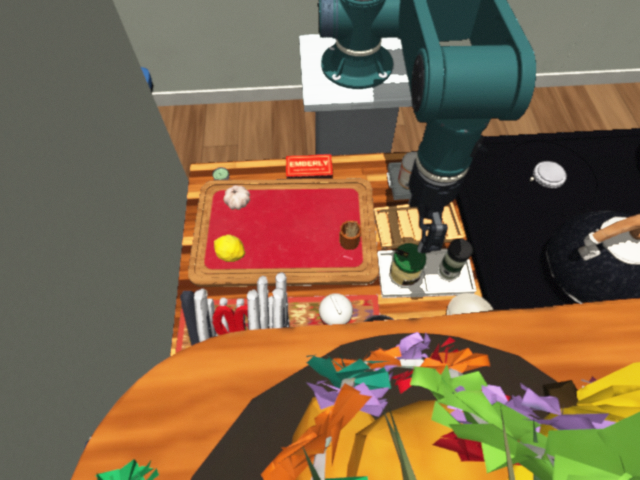

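Call:
{"op": "jog_arm", "data": {"steps": "-0.96 -0.54 0 0 0 0; -0.96 -0.54 0 0 0 0; -0.96 -0.54 0 0 0 0; -0.96 -0.54 0 0 0 0; -0.96 -0.54 0 0 0 0; -0.96 -0.54 0 0 0 0; -0.96 -0.54 0 0 0 0; -0.96 -0.55 0 0 0 0; -0.96 -0.55 0 0 0 0; -0.96 -0.55 0 0 0 0"}}

```text
t: 24.28
tool_pos: [0.5142, -0.2661, 0.2037]
tcp_rot: [3.141, -0.0, 1.57]
contact_force: [-0.3, -0.8, 0.2]
width: 0.0856
finger_force: 0.0
```

Call:
{"op": "jog_arm", "data": {"steps": "-0.96 -0.55 0 0 0 0; -0.96 -0.55 0 0 0 0; 0 0 0 0 0 0; 0 0 0.8 0 0 0; 0 0 0.8 0 0 0; 0 0 0.8 0 0 0; 0 0 0.8 0 0 0; 0 0 0.8 0 0 0; 0 0 0.6 0 0 0; 0 0 0.35 0 0 0"}}

```text
t: 25.12
tool_pos: [0.481, -0.321, 0.0521]
tcp_rot: [-3.138, -0.003, 1.571]
contact_force: [-0.1, 0.9, -0.3]
width: 0.0854
finger_force: 0.0
```

Call:
{"op": "jog_arm", "data": {"steps": "0 0 0 0 0 0; 0 0 0 0 0 0"}}

```text
t: 25.28
tool_pos: [0.4823, -0.3223, 0.0552]
tcp_rot: [-3.141, -0.001, 1.571]
contact_force: [0.3, -0.3, 0.1]
width: 0.0855
finger_force: 0.0
```

Call:
{"op": "jog_arm", "data": {"steps": "0 0 0 0 0 0; 0 0 0 0 0 0; 0 0 0 0 0 0; 0 0 0 0 0 0; 0 0 0 0 0 0; 0 0 0 0 0 0; 0 0 0 0 0 0; 0 0 0 0 0 0; 0 0 0 0 0 0", "gripper": 0, "force": 25}}

```text
t: 26.03
tool_pos: [0.4832, -0.3233, 0.0578]
tcp_rot: [3.139, 0.002, 1.57]
contact_force: [-1.6, 1.2, 6.0]
width: 0.056
finger_force: 26.5
```

Call:
{"op": "jog_arm", "data": {"steps": "0 0 -0.5 0 0 0; 0 0 -1 0 0 0; 0 0 -1 0 0 0; 0 0 -1 0 0 0; 0 0 -0.5 0 0 0; 0.5 0.1 0 0 0 0; 0.9 0.16 0 0 0 0; 0.9 0.16 0 0 0 0; 0.9 0.16 0 0 0 0; 0.9 0.16 0 0 0 0"}}

```text
t: 26.87
tool_pos: [0.5039, -0.197, 0.1737]
tcp_rot: [-3.14, -0.002, 1.57]
contact_force: [1.0, 0.5, 0.1]
width: 0.0559
finger_force: 26.8
```

Call:
{"op": "jog_arm", "data": {"steps": "0.9 0.16 0 0 0 0; 0.9 0.16 0 0 0 0; 0.9 0.16 0 0 0 0; 0.9 0.16 0 0 0 0; 0.9 0.16 0 0 0 0; 0.9 0.16 0 0 0 0; 0.9 0.16 0 0 0 0; 0.9 0.16 0 0 0 0; 0.9 0.16 0 0 0 0; 0.9 0.16 0 0 0 0"}}

```text
t: 27.7
tool_pos: [0.5515, 0.0728, 0.1738]
tcp_rot: [-3.139, -0.001, 1.571]
contact_force: [0.2, -0.4, -0.5]
width: 0.0561
finger_force: 26.8
```

Call:
{"op": "jog_arm", "data": {"steps": "0.9 0.16 0 0 0 0; 0.53 0.1 0 0 0 0; 0 0 0 0 0 0; 0 0 0.7 0 0 0; 0 0 0.7 0 0 0; 0 0 0.7 0 0 0; 0 0 0.7 0 0 0; 0 0 0.7 0 0 0; 0 0 0.4 0 0 0; 0 0 0.2 0 0 0"}}

```text
t: 28.53
tool_pos: [0.558, 0.113, 0.0491]
tcp_rot: [-3.136, 0.001, 1.57]
contact_force: [-0.7, -0.3, -1.4]
width: 0.0561
finger_force: 26.8
```

Call:
{"op": "jog_arm", "data": {"steps": "0 0 0 0 0 0; 0 0 0 0 0 0; 0 0 0 0 0 0"}}

```text
t: 28.78
tool_pos: [0.5615, 0.1135, 0.0539]
tcp_rot: [3.139, -0.0, 1.57]
contact_force: [-0.5, -0.8, -0.2]
width: 0.0561
finger_force: 26.8
```

Call:
{"op": "jog_arm", "data": {"steps": "0 0 0.1 0 0 0; 0 0 0.1 0 0 0; 0 0 0.1 0 0 0; 0 0 0 0 0 0; 0 0 0 0 0 0; 0 0 0 0 0 0"}}

```text
t: 29.28
tool_pos: [0.5609, 0.1135, 0.0437]
tcp_rot: [3.14, -0.0, 1.57]
contact_force: [1.5, 0.0, 0.6]
width: 0.0557
finger_force: 26.9
```

Call:
{"op": "jog_arm", "data": {"steps": "0 0 0 0 0 0; 0 0 0 0 0 0; 0 0 0 0 0 0; 0 0 0 0 0 0; 0 0 0 0 0 0; 0 0 0 0 0 0; 0 0 0 0 0 0", "gripper": 0.88}}

```text
t: 29.87
tool_pos: [0.5604, 0.1134, 0.0432]
tcp_rot: [-3.141, -0.0, 1.57]
contact_force: [0.9, 0.5, 0.8]
width: 0.0752
finger_force: 0.0
```

Call:
{"op": "jog_arm", "data": {"steps": "0 0 -0.5 0 0 0; 0 0 -1 0 0 0; 0 0 -1 0 0 0; 0 0 -1 0 0 0; 0 0 -1 0 0 0; 0 0 -0.5 0 0 0; 0 0 0 0 0 0; 0 0 0 0 0 0"}}

```text
t: 30.53
tool_pos: [0.5609, 0.1134, 0.1942]
tcp_rot: [3.139, -0.0, 1.57]
contact_force: [-0.0, -0.1, -0.4]
width: 0.0748
finger_force: 0.0
```

```bash
python3 loc.py e_ garlic:.005 lemon:.019
```

```text
garlic top [184. 260.] 0.59 [0.562 0.108 0.005]
lemon top [420. 231.] 0.62 [ 0.612 -0.332  0.019]
garlic side [433. 225.] 0.69 [0.561 0.111 0.005]
lemon side [230. 257.] 0.87 [ 0.617 -0.338  0.019]
lemon side [406. 179.] 0.61 [0.438 0.068 0.019]
[0.55967155 0.11327085 0.19134815] 30.8333
```

View pics/e_side.png

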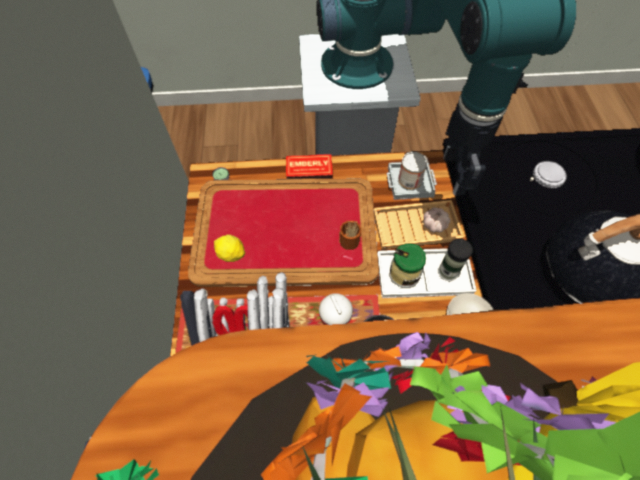

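Call:
{"op": "jog_arm", "data": {"steps": "-0.94 0.11 0 0 0 0; -0.94 0.11 0 0 0 0; -0.94 0.11 0 0 0 0; -0.94 0.11 0 0 0 0; -0.94 0.11 0 0 0 0; -0.94 0.11 0 0 0 0; -0.94 0.11 0 0 0 0; -0.94 0.11 0 0 0 0; -0.94 0.11 0 0 0 0; -0.94 0.11 0 0 0 0", "gripper": 1}}

```text
t: 31.67
tool_pos: [0.593, -0.1699, 0.1922]
tcp_rot: [-3.14, -0.001, 1.57]
contact_force: [0.8, 0.4, 0.8]
width: 0.0855
finger_force: 0.0
```

Call:
{"op": "jog_arm", "data": {"steps": "-0.94 0.12 0 0 0 0; -0.94 0.12 0 0 0 0; -0.94 0.12 0 0 0 0; -0.94 0.12 0 0 0 0; -0.94 0.12 0 0 0 0; -0.9 0.12 0 0 0 0.8; 0 0 0 0 0 1; 0 0 0 0 0 1; 0 0 0 0 0 1; 0 0 0 0 0 1"}}

```text
t: 32.5
tool_pos: [0.6145, -0.3369, 0.1917]
tcp_rot: [-3.139, -0.0, 1.062]
contact_force: [0.1, 0.8, 0.2]
width: 0.0855
finger_force: 0.0
```

Call:
{"op": "jog_arm", "data": {"steps": "0 0 0 0 0 0; 0 0 0.8 0 0 0; 0 0 0.8 0 0 0; 0 0 0 0 0 0; 0 0 0 0 0 0; 0 0 0 0 0 0"}}

```text
t: 33.0
tool_pos: [0.6151, -0.3368, 0.1459]
tcp_rot: [3.141, -0.0, 1.069]
contact_force: [-0.3, 0.4, 0.7]
width: 0.0853
finger_force: 0.0
```

Run:
```python
from h import *
s=read_state();print(s["tool_pos"],s["tcp_rot"])
im=save("side","s9")[:,:,::-1];t=save("top","t9")[:,:,::-1]
a=cv2.resize(im[170:290,180:300],None,fx=3.3,fy=3.3);b=cv2.resize(t[170:290,365:485],None,fx=3.3,fy=3.3)
cv2.imwrite("pics/c9.png",np.hstack([a,b]))
```

```text
[ 0.61507958 -0.33675124  0.14590072] [ 3.14113749e+00 -1.90522819e-05  1.06888022e+00]
```

View pics/c9.png

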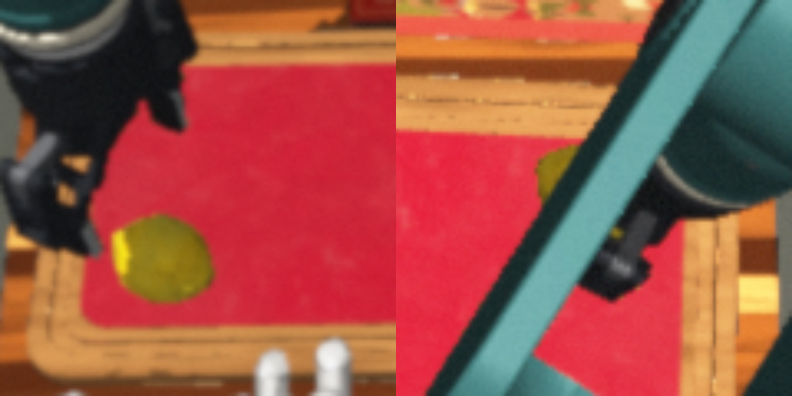

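Call:
{"op": "jog_arm", "data": {"steps": "0 0 0.6 0 0 0; 0 0 0.6 0 0 0; 0 0 0.6 0 0 0; 0 0 0.6 0 0 0; 0 0 0.4 0 0 0; 0 0 0.25 0 0 0; 0 0 0 0 0 0; 0 0 0 0 0 0"}}

```text
t: 33.77
tool_pos: [0.6152, -0.3369, 0.0545]
tcp_rot: [3.141, -0.0, 1.068]
contact_force: [-0.4, 0.7, 0.2]
width: 0.0857
finger_force: 0.0
```

Call:
{"op": "jog_arm", "data": {"steps": "0 0 0 0 0 0; 0 0 0 0 0 0; 0 0 0 0 0 0; 0 0 0 0 0 0; 0 0 0 0 0 0; 0 0 0 0 0 0; 0 0 0 0 0 0; 0 0 0 0 0 0; 0 0 0 0 0 0", "gripper": 0, "force": 30}}

```text
t: 34.52
tool_pos: [0.6155, -0.3371, 0.0559]
tcp_rot: [3.139, 0.0, 1.068]
contact_force: [-1.1, 0.2, 5.9]
width: 0.0524
finger_force: 31.7
```

Call:
{"op": "jog_arm", "data": {"steps": "0 0 -0.5 0 0 0; 0 0 -0.8 0 0 0; 0 0 -0.8 0 0 0; 0 0 -0.8 0 0 0; 0 0 -0.8 0 0 0; 0 0 -0.3 0 0 0; 0 0 0 0 0 0; 0 0 0 0 0 0"}}

```text
t: 35.18
tool_pos: [0.6148, -0.3366, 0.1732]
tcp_rot: [-3.141, -0.0, 1.068]
contact_force: [0.1, -0.4, -1.0]
width: 0.0525
finger_force: 31.8
```

Call:
{"op": "jog_arm", "data": {"steps": "0 0 0 0 0 -1; 0 0 0 0 0 -1; 0 0 0 0 0 -1; 0 0 0 0 0 -1; 0 0 0 0 0 -0.8; 0.5 -0.07 0 0 0 0; 0.95 -0.13 0 0 0 0; 0.95 -0.13 0 0 0 0; 0.95 -0.13 0 0 0 0; 0.95 -0.13 0 0 0 0"}}

```text
t: 36.02
tool_pos: [0.5956, -0.206, 0.17]
tcp_rot: [-3.136, -0.003, 1.57]
contact_force: [0.6, 0.5, -0.4]
width: 0.0525
finger_force: 31.8
```

Call:
{"op": "jog_arm", "data": {"steps": "0.95 -0.13 0 0 0 0; 0.95 -0.13 0 0 0 0; 0.95 -0.13 0 0 0 0; 0.95 -0.13 0 0 0 0; 0.95 -0.13 0 0 0 0; 0.95 -0.13 0 0 0 0; 0.95 -0.13 0 0 0 0; 0.95 -0.13 0 0 0 0; 0.5 -0.08 0 0 0 0; 0 0 0 0 0 0"}}

```text
t: 36.85
tool_pos: [0.5617, 0.0388, 0.1707]
tcp_rot: [-3.136, -0.002, 1.575]
contact_force: [0.4, -0.4, -1.3]
width: 0.052
finger_force: 31.8
```

Call:
{"op": "jog_arm", "data": {"steps": "0 0 0.7 0 0 0; 0 0 0.7 0 0 0; 0 0 0.7 0 0 0; 0 0 0.7 0 0 0; 0 0 0.6 0 0 0; 0 0 0.4 0 0 0; 0 0 0.2 0 0 0; 0 0 0 0 0 0; 0 0 0 0 0 0; 0 0 0 0 0 0"}}

```text
t: 37.68
tool_pos: [0.5647, 0.0352, 0.055]
tcp_rot: [3.139, 0.0, 1.57]
contact_force: [0.3, -0.1, -0.2]
width: 0.0523
finger_force: 31.8
```

Call:
{"op": "jog_arm", "data": {"steps": "0 0 0.1 0 0 0; 0 0 0.1 0 0 0; 0 0 0.1 0 0 0; 0 0 0.05 0 0 0; 0 0 0 0 0 0; 0 0 0 0 0 0; 0 0 0 0 0 0"}}

```text
t: 38.27
tool_pos: [0.5638, 0.0354, 0.0434]
tcp_rot: [3.141, -0.0, 1.57]
contact_force: [-0.1, 0.9, 0.4]
width: 0.0523
finger_force: 31.8
```

Call:
{"op": "jog_arm", "data": {"steps": "0 0 0 0 0 0; 0 0 0 0 0 0; 0 0 0 0 0 0; 0 0 0 0 0 0; 0 0 0 0 0 0; 0 0 0 0 0 0; 0 0 0 0 0 0", "gripper": 0.85}}

```text
t: 38.85
tool_pos: [0.5637, 0.0354, 0.0433]
tcp_rot: [3.142, -0.0, 1.57]
contact_force: [0.3, 0.1, -0.4]
width: 0.0724
finger_force: 0.0
```

Call:
{"op": "jog_arm", "data": {"steps": "0 0 -0.5 0 0 0; 0 0 -1 0 0 0; 0 0 -1 0 0 0; 0 0 -1 0 0 0; 0 0 -1 0 0 0; 0 0 -1 0 0 0; 0 -0.8 0 0 0 0; 0 -0.8 0 0 0 0; 0 -0.8 0 0 0 0; 0 -0.8 0 0 0 0"}}

```text
t: 39.68
tool_pos: [0.4667, 0.0354, 0.2085]
tcp_rot: [3.141, -0.0, 1.57]
contact_force: [-0.2, 0.6, -0.3]
width: 0.0727
finger_force: 0.0
```

```bash
python3 loc.py f_ garlic:.005 lemon:.005 tin:.004 spice_jar:.004 squat_jar:.004 toothpick_cup:.019 timer:.002
python3 - <<'E'
import cv2,numpy as np
a=cv2.imread("pics/f_side.png")[120:320,320:500];b=cv2.imread("pics/f_top.png")[150:350,140:320]
cv2.imwrite("pics/f.png",cv2.resize(np.hstack([a,b]),None,fx=2.2,fy=2.2))
E
```

```text
garlic top [182. 258.] 0.88 [0.566 0.112 0.005]
garlic top [208. 194.] 0.53 [0.685 0.065 0.005]
lemon top [222. 256.] 0.93 [0.568 0.038 0.005]
lemon top [204. 261.] 0.56 [0.56  0.071 0.005]
spice_jar top [180. 198.] 0.63 [0.679 0.118 0.004]
squat_jar top [232. 197.] 0.56 [0.68  0.019 0.004]
toothpick_cup top [287. 240.] 0.68 [ 0.596 -0.084  0.019]
timer top [311. 159.] 0.85 [ 0.752 -0.13   0.002]
garlic side [435. 227.] 0.82 [0.566 0.116 0.005]
lemon side [400. 230.] 0.7 [0.566 0.035 0.005]
tin side [408. 182.] 0.78 [0.437 0.075 0.004]
tin side [432. 226.] 0.39 [0.562 0.11  0.004]
spice_jar side [444. 272.] 0.91 [0.676 0.111 0.004]
spice_jar side [400. 229.] 0.38 [0.564 0.035 0.004]
squat_jar side [400. 278.] 0.69 [0.685 0.017 0.004]
toothpick_cup side [349. 244.] 0.76 [ 0.604 -0.083  0.019]
toothpick_cup side [444. 272.] 0.48 [0.684 0.107 0.019]
timer side [335. 314.] 0.6 [ 0.753 -0.125  0.002]
[0.46781191 0.03542523 0.20820406] 40.4833
```

View pics/f.png

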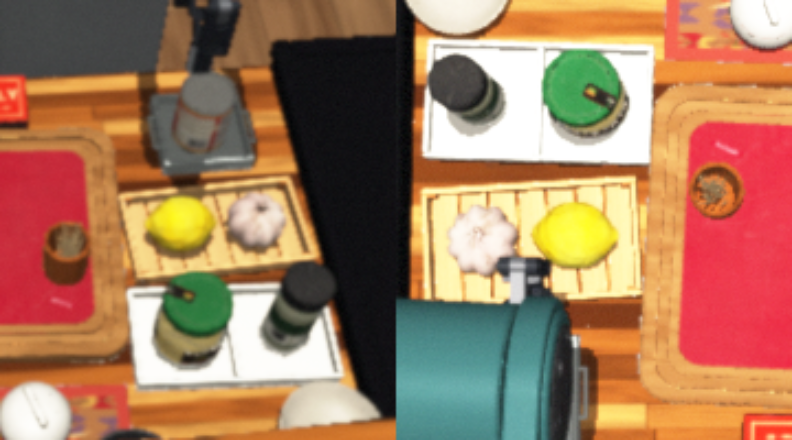

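The picture shows all five things standing or lying inside their trays (crop pixels: tin at 205,115, lemon at 180,225, garlic at 255,220). The timer and the cup have not moved.

```bash
python3 -c "
from plant import *
print(close_job())"
```

```text
the job is handed in; nothing more can be done
None
```

The job is handed in at about 40 s of robot time: the last pictures show the lemon and garlic in the crate, a jar upright in each bay and the tin upright in the square tray, with the timer and cup where they started; the judge's result was not returned.

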